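# Load and clamp a free-spinning sample tray, then start the scan

## Task

Get the rotary sample stage ready: lay every brass cassette flat in the tray's two bays so that nothing stands above the rim, and then tighten the black nut in the middle clockwise until its white pointer is in the green marks; the tray spins freely, so stand the orange-topped chock in the yellow channel to stop the tray's red lug while you turn. Then put the chock back on its blue mat, and only after that start the scan by pressing the blue, the yellow and the green key, one at a time in that order. Leave the other things on the table where they are.

Things in the scene. Friction and masses are not known exactly. Their poses are not given: they have to be found in the camera images.
- cassette0: sample cassette (two to four are there): brass base plate 64 (along its x) x 58 (y) x 14 mm with an upright black fin on top, 40 (x) x 12 (y) mm, rising from 14 to 40 mm above the underside; lift it by the fin, fingers closing along its y. About 0.16 kg. Origin at the centre of its underside, z up.
- cassette1: sample cassette (two to four are there): brass base plate 64 (along its x) x 58 (y) x 14 mm with an upright black fin on top, 40 (x) x 12 (y) mm, rising from 14 to 40 mm above the underside; lift it by the fin, fingers closing along its y. About 0.16 kg. Origin at the centre of its underside, z up.
- cassette2: sample cassette (two to four are there): brass base plate 64 (along its x) x 58 (y) x 14 mm with an upright black fin on top, 40 (x) x 12 (y) mm, rising from 14 to 40 mm above the underside; lift it by the fin, fingers closing along its y. About 0.16 kg. Origin at the centre of its underside, z up.
- cassette3: sample cassette (two to four are there): brass base plate 64 (along its x) x 58 (y) x 14 mm with an upright black fin on top, 40 (x) x 12 (y) mm, rising from 14 to 40 mm above the underside; lift it by the fin, fingers closing along its y. About 0.16 kg. Origin at the centre of its underside, z up.
- chock_seat (a point): middle of the floor of the fixed yellow chock channel, 12 mm above the table; x axis points to the tray's spindle, 188 mm away. Channel open on top and towards the tray; side walls along x, 46 mm apart inside, 18 mm high; end wall 55 mm behind. The chock is just stood in it, upright, long side along x, centred here: its nose then blocks the tray's red lug.
- tray_floor (a point): tray's inner floor centre on the spindle, 30 mm over the table; turns with the tray. Box inside 212 (x) x 132 (y), rim 44 above floor, walls 4. A dark web 60 wide (x) and 43 high splits it in two bays 76 (x) x 132 (y); cassettes lie two per bay, long side along x, centres at x +-68, y +-33. Red lug on the -y side, 112 to 162 from the axis, 20 wide, 20 to 45 above the table. All mm.
- tray (a joint): angle of the tray, rad, growing clockwise from above, no stops, spins almost without friction (0.01 N m). At 0 the lug points along the chock channel. Starts at -0.9 to -0.4; turned clockwise, its lug meets the side of a seated chock at about -0.2. With no chock it passes freely.
- nut (a joint): angle of the clamp nut on the tray, rad, growing clockwise from above: starts slack at 0 to 0.4, tight from 2.0 (white pointer among the green marks on the tray's web), hard stop 2.55. Its friction on the tray is 0.16 N m: while the tray is free, the tray turns along and this does not change.
- nut_grip (a point): point to grip on the black clamp nut in the middle of the tray, on the spindle axis; turns with the nut. Bar 46 mm long (its x), 14 mm wide (its y), reaching from 20 mm below this point to 12 mm above it. A white pointer marks its -x end.
- chock: loose chock: steel foot 100 (its x) x 36 (y) x 30 mm with an orange grip block on top, 60 (x) x 30 (y) mm, from 28 to 60 mm above the underside. About 0.3 kg. Origin at the centre of its underside, z up. It starts on the blue mat.
- mat: fixed blue mat 100 (x) x 160 (y) mm, 4 mm thick, home of the chock. Origin at the centre of its underside.
- key_blue_top (a point): centre of the top of the blue key, one of three in a row 68 mm apart (any order of colour) on a fixed white control box 230 x 90 x 34 mm, along its length, which is this point's x axis; the key is 34 mm across, its top 18 mm above the box, and stands in a black collar 50 mm across and 12 mm high; press straight down.
- key_blue (a joint): travel of the blue key, m: 0 up, 0.006 fully down, which takes about 5 N; counts as pressed beyond 0.004. It springs back.
- key_yellow_top (a point): centre of the top of the yellow key, one of three in a row 68 mm apart (any order of colour) on a fixed white control box 230 x 90 x 34 mm, along its length, which is this point's x axis; the key is 34 mm across, its top 18 mm above the box, and stands in a black collar 50 mm across and 12 mm high; press straight down.
- key_yellow (a joint): travel of the yellow key, m: 0 up, 0.006 fully down, which takes about 5 N; counts as pressed beyond 0.004. It springs back.
- key_green_top (a point): centre of the top of the green key, one of three in a row 68 mm apart (any order of colour) on a fixed white control box 230 x 90 x 34 mm, along its length, which is this point's x axis; the key is 34 mm across, its top 18 mm above the box, and stands in a black collar 50 mm across and 12 mm high; press straight down.
- key_green (a joint): travel of the green key, m: 0 up, 0.006 fully down, which takes about 5 N; counts as pressed beyond 0.004. It springs back.
- screwdriver: bystander: red-handled screwdriver, 200 mm. Leave it where it is.
- diecast: bystander: aluminium die-cast box, 110 x 60 x 30 mm. Leave it where it is.
- jar: bystander: white jar, 60 mm across, 70 mm high. Leave it where it is.
- weight: bystander: brass cylinder, 48 mm across, 50 mm high. Leave it where it is.
- spanner: bystander: steel spanner, 170 mm. Leave it where it is.
- meter: bystander: orange box, 120 x 70 x 35 mm. Leave it where it is.
- brick: bystander: dark steel block, 100 x 50 x 50 mm. Leave it where it is.
Mind the look-alikes: they are no part of the job. Leave any pink or turquoise look-alike of the cassette1 alone.

How it is judged:
By the outcome, as a careful person would: the job done as asked, in the order asked, and still so for the second after the job is handed in, with the robot touching nothing.
Of cassette0, cassette1, cassette2, cassette3 only 2 to 4 are there at a start; the rules pass over those that are not, and their reading is None.
At some moment in a run one of cassette0, cassette1, cassette2, cassette3, chock may be knocked a few centimetres aside while the robot is not near it.
Once in a run the grip may slacken for a moment while it holds something.
It also fails if it takes over 210 s, if anything falls off the work surface, if the arm or the gripper's body presses on something with over 40 N, if the wrist force passes 120 N, or if a joint passes its speed limit or range.

## Robot

A 6-joint arm with a two-finger parallel gripper is mounted at the origin on the work surface. World frame = base frame: x ahead of the robot, y to its left, z up, the work surface at z = 0. Lengths are in m, angles in rad, forces in N, time in s.
With the tool pointing down it reaches from about 0.35 to 0.8 m from the base axis. Payload 7.3 kg.
Tool frame: the origin (TCP) lies between the finger pads; the fingertips stand 25 mm ahead of it and the grasp point (between the pads) lies 6 mm ahead of it (r.tip_extent is the distance from the TCP to the fingertips, in m); z points along the fingers, y is the line along which they close (so a half turn about z gives the same grasp; the last joint's range is limited). The gripper opens to 85 mm and grips with 20 to 120 N. Pads are 22 mm wide; open, the fingers measure 114 mm over their backs; the gripper's body (76 mm by 85 mm) begins 54 mm behind the grasp point. The pads swing forward as they close: fully open they stand 13 mm farther back than shut.
Start: joints at [0.963, 0.342, 1.524, -0, 1.275, -0.146], TCP at [0.234, 0.47, 0.233] pointing down, gripper open.
Joint ranges: [-2.53, 2.53], [-0.77, 2.02], [0.04, 2.7], [-1, 4.14], [0.28, 2.66], [-3.11, 3.11]. Speed limits (rad/s): [2.57, 2.57, 3.14, 3.14, 3.14, 3.14].

## Interface

Orientations are given as a unit quaternion [x, y, z, w].
In Python, from workcell import r, command_gripper, optics gives the robot as it stands. The module is installed in compiled form; this text tells all that it offers. Calls block until the motion is done:
- r.reach(position, orientation): joint-space move of the TCP to a pose.
- r.move_straight(position, orientation=None, speed=0.15, max_force=None): straight line of the TCP; orientation=None keeps the orientation; speed is the mean speed in m/s. With max_force (N) it stops when the force on the tool has changed by that much, and returns True; else False.
- r.movej(angles): joint-space move.
- command_gripper(opening, force=None): finger opening in m; force is the grip in N (None keeps the last); returns when the fingers have stopped.
- r.hold(seconds).
- r.solve_ik(position, orientation): joint angles nearest the present ones, or None.
- r.read_state(): the state.
- optics.get_image(name): name is "scene" or "top" or "wrist"; returns (picture, depth): 384x512x3 uint8, red, green, blue; 384x512 float32, m along the optical axis (not along the pixel's ray), 0 where there is no reading.
- optics.camera_model(name): a dict with "K" (3x3 intrinsics, pixels), "R" (3x3) and "t" (3): a world point X has camera coordinates R X + t; the wrist camera has in their place "tool_from_camera" (4x4, takes a point from camera to tool coordinates, whose origin is the TCP and whose axes are the flange's). Camera axes: x right, y down, z forward; pixel columns grow to the right and rows downward; lengths in m; the calibration is good to about 2 mm. The wrist camera is an equidistant fisheye: a pixel r from the principal point sees the ray r / f radians off the axis. A picture is of the moment at which its call begins: read the wrist's pose just before it. camera_model takes no time and is no camera call.
A pose or a line that the arm cannot do raises r.PlanningError and nothing moves.
- r.finish_job(): hands the job in; it is judged then, once.
The state is a dict: "time_s": time; "joint_positions": joint angles; "dq": joint speeds; "tau": joint torques, N m; "eef_pos": TCP position; "eef_rot": TCP orientation; "contact_force": force on the tool from outside, world axes, zero at the start; "torque": the same for the moment, N m; "grip_width": finger opening in m; "grip_force": force on a finger pad.
Only numpy, scipy, OpenCV 4.12 (cv2) and the standard library are available. Lean on these libraries where they do the work, as an engineer would, in place of code of your own. Each camera call takes 0.05 s, during which the arm holds its last target. There are 200 camera calls.

## Working session

There is one attempt and no reset: what is moved stays moved. The work goes in short steps, each a Python script; the robot and the scene stay as the last script left them, time stands still between calls to the robot, and variables do not carry over. Pictures are saved under pics/ and viewed, at most 14 in all, crops included, and the job is handed in when it is done.

```bash
mkdir -p pics
cat > h.py <<'E'
import numpy as np, cv2
from workcell import r, command_gripper, optics
def cloud(name,d):
    m=optics.camera_model(name);K=np.array(m["K"]);R=np.array(m["R"]);t=np.array(m["t"])
    v,u=np.mgrid[:d.shape[0],:d.shape[1]]
    c=np.stack([(u-K[0,2])/K[0,0]*d,(v-K[1,2])/K[1,1]*d,d],-1)
    return (c-t)@R   # R^T(c-t)
def save(n,im): cv2.imwrite('pics/'+n+'.png',cv2.cvtColor(im,cv2.COLOR_RGB2BGR))
E
python3 - <<'E'
from h import *
for n in("top","scene"):
    im,d=optics.get_image(n); np.savez('pics/'+n,im=im,d=d); save(n+'0',im)
    m=optics.camera_model(n);print(n,np.round(np.array(m["K"]),1).tolist(),np.round(m["R"],3).tolist(),np.round(m["t"],3).tolist())
    print((-np.array(m["R"]).T@np.array(m["t"])).round(3))
print(r.tip_extent,r.read_state())
E
```

```text
top [[369.7, 0.0, 255.3], [0.0, 369.7, 191.7], [0.0, 0.0, 1.0]] [[0.028, -0.999, -0.019], [-0.994, -0.026, -0.102], [0.101, 0.022, -0.995]] [0.002, 0.484, 1.031]
[ 0.376 -0.008  1.075]
scene [[411.9, 0.0, 250.1], [0.0, 411.9, 191.2], [0.0, 0.0, 1.0]] [[-0.884, 0.467, -0.002], [0.283, 0.532, -0.798], [-0.372, -0.707, -0.602]] [0.439, -0.052, 1.709]
[1.038 1.03  0.989]
0.025 {'time_s': 0.1, 'joint_positions': array([ 9.63004541e-01,  3.42654356e-01,  1.52492469e+00,  2.26181132e-05,
        1.27540630e+00, -1.46006343e-01]), 'dq': array([ 5.10240886e-04, -1.08761477e-03, -1.67903342e-03, -1.43083251e-04,
       -4.81479779e-05,  5.74788073e-04]), 'tau': array([ 1.26805731e-03, -4.34447193e+01, -2.46490914e+01, -1.81769756e-04,
        4.74512985e-03,  4.52819862e-06]), 'eef_pos': array([0.23368335, 0.46972614, 0.23279366]), 'eef_rot': array([ 2.28849802e-01,  9.73461495e-01, -6.43488376e-04, -2.66340055e-04]), 'contact_force': array([-0.13860714, -0.68049996, -0.08190994]), 'torque': array([0.01781778, 0.00134547, 0.05113635]), 'grip_force': 0.0, 'grip_width': 0.08522412030198889}
```

View pics/top0.png

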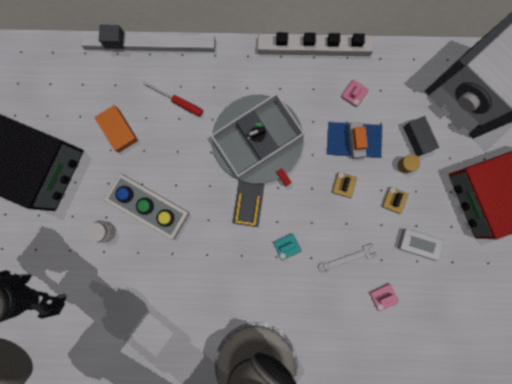

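View pics/scene0.png

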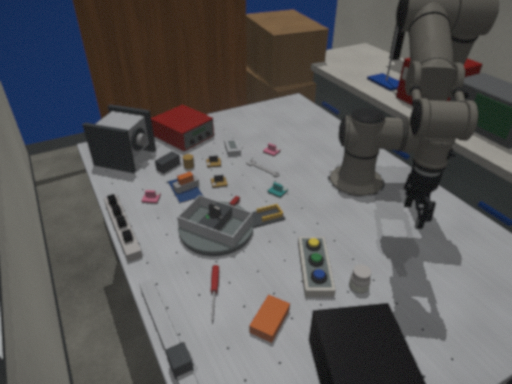

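Top view: the brass cassettes are at (345,185) and (396,200). The look-alikes are pink at (354,92) and (385,296), turquoise at (287,245), and the round brass weight at (408,163). The chock is at (360,140) on the blue mat, the tray at (257,135), its lug at (284,177), the channel at (249,203), and the keys at (124,194) blue, (144,206) green and (165,217) yellow. I choose the two square brass-plated pieces and will check them in one crop.

Run:
```python
from h import *
z=np.load('pics/top.npz');im,d=z['im'],z['d'];P=cloud('top',d)
save('crop1',cv2.resize(im[85:230,205:430],None,fx=3.5,fy=3.5,interpolation=cv2.INTER_CUBIC))
hsv=cv2.cvtColor(im,cv2.COLOR_RGB2HSV)
def blobs(n,lo,hi,amin=15):
    m=cv2.inRange(hsv,lo,hi);k,l,s,c=cv2.connectedComponentsWithStats(m)
    for i in range(1,k):
        if s[i,4]>=amin:
            q=P[l==i]; rc=cv2.minAreaRect((q[:,:2]*1000).astype(np.float32))
            print(n,c[i].round(0),s[i,4],'med',np.median(q,0).round(3),'z',np.percentile(q[:,2],[5,95]).round(3),'rect',np.round(rc[0]),np.round(rc[1]),round(rc[2]))
blobs('brass',(15,120,90),(27,255,255));blobs('yellow',(22,160,150),(32,255,255))
blobs('orange',(5,170,120),(14,255,255));blobs('blue',(105,150,60),(125,255,255))
blobs('green',(50,120,40),(80,255,255),4);blobs('red',(172,150,80),(180,255,255))
print('heights',[ (uv,P[uv[1],uv[0]].round(3)) for uv in [(257,130),(257,160),(345,183),(396,198),(360,138),(249,205),(124,194),(144,206),(165,217),(355,135),(375,140)]])
```

```text
brass [411. 162.] 201 med [ 0.574 -0.418  0.049] z [0.046 0.052] rect [ 577. -427.] [41. 61.] 16
brass [344. 186.] 243 med [ 0.505 -0.24   0.013] z [0.01  0.019] rect [ 463. -135.] [ 63. 300.] 23
brass [394. 202.] 238 med [ 0.465 -0.378  0.013] z [0.009 0.038] rect [ 440. -212.] [ 64. 421.] 9
brass [246. 211.] 217 med [0.424 0.044 0.028] z [0.009 0.032] rect [427.  28.] [83. 94.] 84
brass [163. 217.] 96 med [0.403 0.269 0.054] z [0.044 0.058] rect [402. 267.] [35. 35.] 47
orange [115. 128.] 877 med [0.658 0.427 0.034] z [0.031 0.038] rect [519. 249.] [581.  93.] 52
orange [360. 137.] 187 med [ 0.637 -0.273  0.063] z [0.06  0.067] rect [ 509. -159.] [ 52. 398.] 49
blue [338. 139.] 603 med [ 0.646 -0.224  0.003] z [-0.     0.007] rect [ 522. -151.] [ 96. 397.] 59
blue [374. 140.] 384 med [ 0.647 -0.329  0.003] z [0.    0.006] rect [ 645. -329.] [39. 91.] 90
blue [122. 194.] 124 med [0.464 0.385 0.054] z [0.049 0.057] rect [431. 196.] [421.  34.] 80
green [258. 124.] 11 med [0.667 0.011 0.074] z [0.07  0.075] rect [667.  10.] [14.  5.] 88
green [ 51. 182.] 4 med [0.488 0.567 0.093] z [0.089 0.098] rect [489. 568.] [4. 4.] 25
green [143. 205.] 129 med [0.434 0.325 0.054] z [0.046 0.059] rect [414. 167.] [358.  33.] 83
heights [((257, 130), array([0.641, 0.013, 0.107])), ((257, 160), array([0.575, 0.012, 0.028])), ((345, 183), array([ 0.513, -0.237,  0.04 ])), ((396, 198), array([ 0.475, -0.383,  0.028])), ((360, 138), array([ 0.636, -0.273,  0.064])), ((249, 205), array([0.446, 0.032, 0.013])), ((124, 194), array([0.464, 0.38 , 0.056])), ((144, 206), array([0.432, 0.322, 0.056])), ((165, 217), array([0.403, 0.262, 0.056])), ((355, 135), array([ 0.646, -0.26 ,  0.058])), ((375, 140), array([ 0.646, -0.331,  0.007]))]
```

View pics/crop1.png

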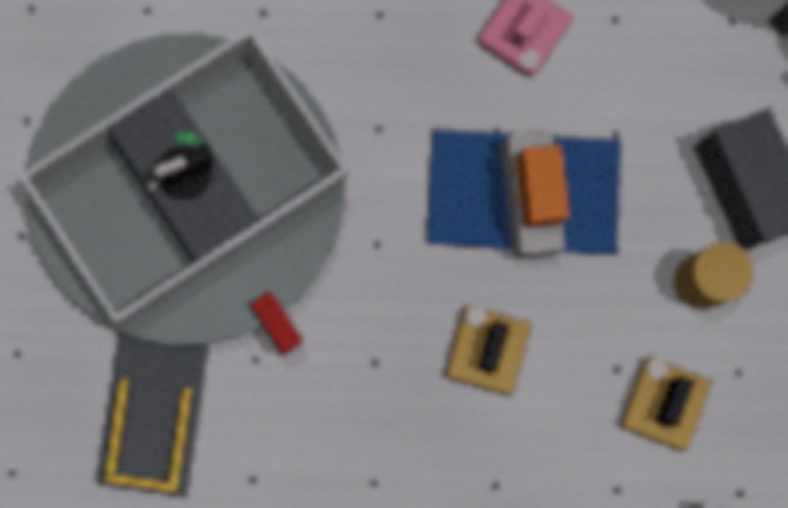

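The crop confirms two brass cassettes, at (345,185) and (396,200), fins up. The chock is on the mat, and the tray lug is anticlockwise of the channel. Next I'll measure these accurately.

```bash
cat >> h.py <<'E'
TM=optics.camera_model("top");TK=np.array(TM["K"]);TR=np.array(TM["R"]);Tt=np.array(TM["t"])
def onplane(uv,z):
    uv=np.asarray(uv,float).reshape(-1,2);C=-TR.T@Tt
    w=np.c_[(uv-TK[[0,1],2])/TK[[0,1],[0,1]],np.ones(len(uv))]@TR
    return (C+w*((z-C[2])/w[:,2])[:,None])[:,:2]
def proj(X):
    p=TK@(TR@np.asarray(X,float)+Tt);return p[:2]/p[2]
def rect(mask,z):
    """min-area rectangle of the biggest blob, cast on plane z: centre, long, short, angle of long side"""
    k,l,s,c=cv2.connectedComponentsWithStats(mask.astype(np.uint8))
    i=1+np.argmax(s[1:,4]);v,u=np.nonzero(l==i)
    pts=np.concatenate([onplane(np.c_[u+a,v+b],z) for a in(-.5,.5) for b in(-.5,.5)])
    b=cv2.boxPoints(cv2.minAreaRect((pts*1e3).astype(np.float32)))/1e3
    e=[b[1]-b[0],b[2]-b[1]];e.sort(key=lambda q:-np.hypot(*q))
    return b.mean(0),np.hypot(*e[0]),np.hypot(*e[1]),np.arctan2(e[0][1],e[0][0])
def near(uv,rad):
    v,u=np.mgrid[:384,:512];return np.hypot(u-uv[0],v-uv[1])<rad
def cassette(im,xy):
    hsv=cv2.cvtColor(im,cv2.COLOR_RGB2HSV);n=near(proj([*xy,.014]),26)
    b=cv2.inRange(hsv,(14,110,80),(28,255,255))>0
    k=(hsv[...,2]<70)&n
    out=rect(cv2.morphologyEx((b&n).astype(np.uint8),cv2.MORPH_CLOSE,np.ones((9,9))),.014)
    f=rect(k,.040)
    a=out[3]+np.round((f[3]-out[3])/(np.pi/2))*np.pi/2
    return out,f,a
def chock(im,xy,z0):
    hsv=cv2.cvtColor(im,cv2.COLOR_RGB2HSV)
    m=(hsv[...,0]>=4)&(hsv[...,0]<=15)&(hsv[...,1]>150)&(hsv[...,2]>150)&near(proj([*xy,z0+.06]),26)
    return rect(m,z0+.06)
def tray(im,d):
    """spindle estimates + directions"""
    P=cloud('top',d);hsv=cv2.cvtColor(im,cv2.COLOR_RGB2HSV)
    out={}
    rim=(abs(P[...,2]-.074)<.012)&near(proj([.635,.012,.074]),62)
    out['rim']=rect(rim,.074)
    red=((hsv[...,0]>=170)|(hsv[...,0]<=4))&(hsv[...,1]>150)&(hsv[...,2]>60)&near(proj([.635,.012,.045]),75)
    out['lug']=rect(red,.045)
    g=(hsv[...,0]>45)&(hsv[...,0]<85)&(hsv[...,1]>80)&near(proj([.635,.012,.074]),25)
    v,u=np.nonzero(g);out['green']=onplane(np.c_[u,v],.073).mean(0) if len(u) else None
    w=(hsv[...,2]>120)&(hsv[...,1]<70)&near(proj([.635,.012,.1]),14)
    if w.any(): out['white']=rect(w,.107)
    return out
E
python3 - <<'E'
from h import *
np.set_printoptions(precision=4,suppress=True)
z=np.load('pics/top.npz');im,d=z['im'],z['d'];hsv=cv2.cvtColor(im,cv2.COLOR_RGB2HSV)
for xy in [(.505,-.24),(.465,-.378)]: print('cas',cassette(im,xy))
print('chock',chock(im,(.636,-.273),.004))
for k,v in tray(im,d).items(): print(k,v)
# channel yellow
m=(hsv[...,0]>=18)&(hsv[...,0]<=32)&(hsv[...,1]>130)&near((249,203),35); 
print('channel',rect(cv2.morphologyEx(m.astype(np.uint8),cv2.MORPH_CLOSE,np.ones((25,25))),.030))
for n,lo,hi,uv in [('y',20,35,(165,217)),('g',50,80,(143,205)),('b',105,125,(123,194))]:
    m=(hsv[...,0]>=lo)&(hsv[...,0]<=hi)&(hsv[...,1]>120)&near(uv,13); print(n,rect(m,.052))
mm=(cloud('top',d)[...,2]<.008)&(hsv[...,0]>=105)&(hsv[...,0]<=125)&(hsv[...,1]>120)&near((355,140),40)
print('mat',rect(cv2.morphologyEx(mm.astype(np.uint8),cv2.MORPH_CLOSE,np.ones((31,31))),.004))
E
```

```text
cas ((array([ 0.5113, -0.2393], dtype=float32), np.float32(0.06282561), np.float32(0.05736369), np.float32(-0.23995185)), (array([ 0.5112, -0.2376], dtype=float32), np.float32(0.042105064), np.float32(0.017547667), np.float32(-0.23849587)), np.float32(-0.23995185))
cas ((array([ 0.4706, -0.3841], dtype=float32), np.float32(0.062360596), np.float32(0.058266055), np.float32(-0.33881143)), (array([ 0.4708, -0.3808], dtype=float32), np.float32(0.04307164), np.float32(0.020839565), np.float32(-0.3606135)), np.float32(-0.33881143))
chock (array([ 0.6408, -0.274 ], dtype=float32), np.float32(0.056682456), np.float32(0.027542485), np.float32(0.023466522))
rim (array([0.6385, 0.0122], dtype=float32), np.float32(0.2239199), np.float32(0.14578971), np.float32(-0.9656521))
lug (array([ 0.5256, -0.0637], dtype=float32), np.float32(0.04927632), np.float32(0.021139598), np.float32(0.60560894))
green [0.666  0.0106]
white (array([0.6352, 0.0234], dtype=float32), np.float32(0.018725948), np.float32(0.008207065), np.float32(-1.5480232))
channel (array([0.4327, 0.0373], dtype=float32), np.float32(0.08553432), np.float32(0.06298609), np.float32(-0.11371181))
y (array([0.402 , 0.2666], dtype=float32), np.float32(0.03923367), np.float32(0.03877657), np.float32(-1.543276))
g (array([0.4337, 0.3258], dtype=float32), np.float32(0.036709998), np.float32(0.033496268), np.float32(-1.5439402))
b (array([0.4658, 0.3855], dtype=float32), np.float32(0.03971361), np.float32(0.03945032), np.float32(0.062701315))
mat (array([ 0.6473, -0.2709], dtype=float32), np.float32(0.15720168), np.float32(0.09670128), np.float32(1.536424))
```

```bash
cat >> h.py <<'E'
from scipy.spatial.transform import Rotation as Ro
S=np.array([.6385,.0122]); CH=-.118
def down(phi): # tool y at world angle phi, pointing down
    c,s=np.cos(phi),np.sin(phi);return Ro.from_matrix(np.array([[-s,c,0],[c,s,0],[0,0,-1.]])).as_quat()
def best(xy,z,phi):
    """orientation (mod pi) with the smallest last-joint angle"""
    c=[]
    for k in(-1,0,1,2):
        q=r.solve_ik([*xy,z],down(phi+k*np.pi))
        if q is not None:c.append((abs(q[5]),k,q))
    c.sort(key=lambda a:a[0]);return down(phi+c[0][1]*np.pi)
def st(): 
    s=r.read_state();return 't %.1f grip %.4f %.1fN F %s'%(s['time_s'],s['grip_width'],s['grip_force'],np.round(s['contact_force'],1))
def pick(xy,phi,ztcp,open_,force=60,up=.17):
    o=best(xy,up,phi);command_gripper(open_)
    r.reach([*xy,up],o)
    hit=r.move_straight([*xy,ztcp],speed=.12,max_force=15)
    command_gripper(0,force);r.hold(.2);print('closed hit',hit,st())
    r.move_straight([*xy,up],speed=.15);r.hold(.2);print('lifted',st())
def place(xy,phi,ztcp,open_,up=.17):
    o=best(xy,up,phi);r.reach([*xy,up],o);print('over',st())
    r.move_straight([*xy,ztcp+.015],speed=.12)
    hit=r.move_straight([*xy,ztcp-.003],speed=.03,max_force=5)
    print('down hit',hit,r.read_state()['eef_pos'].round(4),st())
    command_gripper(open_);r.hold(.2);r.move_straight([*xy,up],speed=.15)
def top():
    im,d=optics.get_image('top');return im,d
E
python3 - <<'E'
from h import *
im,d=top();o,f,a=cassette(im,(.511,-.239));c=(o[0]+f[0])/2;print(c,a)
pick(c,a+np.pi/2,.041,.045)
te=-.97;ex=np.array([np.cos(te),np.sin(te)]);ey=np.array([-ex[1],ex[0]])
place(S+.068*ex-.02*ey,te+np.pi/2,.071,.024)
r.reach([.45,-.35,.25],best((.45,-.35),.25,0))
im,d=top();save('a1',cv2.resize(im[85:230,205:430],None,fx=3.5,fy=3.5,interpolation=cv2.INTER_CUBIC))
for k,v in tray(im,d).items(): print(k,v)
E
```

```text
[ 0.5112669 -0.2383247] -0.25622153
closed hit False t 5.2 grip 0.0068 60.2N F [-0.5 -1.   4.6]
lifted t 6.4 grip 0.0062 60.7N F [ 0.5  0.1 -1.5]
over t 8.2 grip 0.0062 58.7N F [ 0.5  0.5 -0.9]
down hit True [ 0.6607 -0.0551  0.0715] t 9.6 grip 0.0064 62.5N F [ 0.3 -0.8  5.4]
rim (array([0.6384021 , 0.01211281], dtype=float32), np.float32(0.22387135), np.float32(0.14582524), np.float32(-0.9709664))
lug (array([ 0.52425385, -0.06271374], dtype=float32), np.float32(0.048310265), np.float32(0.021269187), np.float32(0.5562029))
green [0.66595422 0.00986143]
white (array([0.6352996 , 0.02263631], dtype=float32), np.float32(0.023907214), np.float32(0.01014975), np.float32(-1.159175))
```

View pics/a1.png

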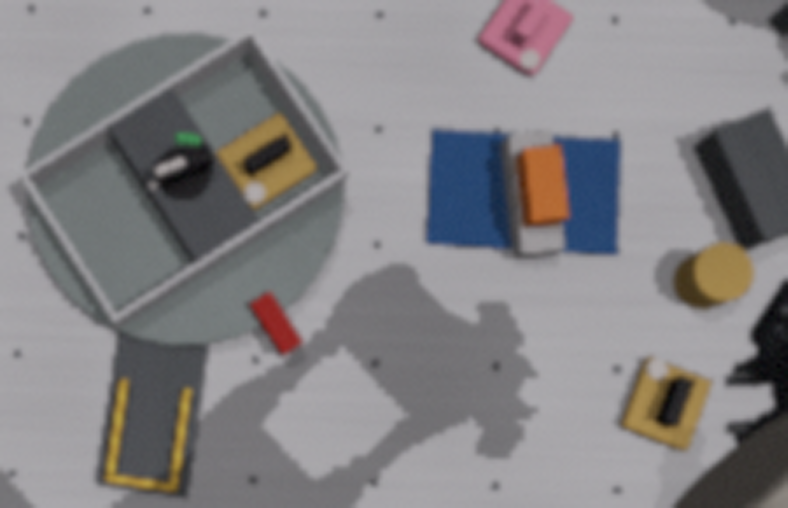

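The first cassette lies flat in the right bay, at crop (268,160). The second is still at crop (665,402). Now the second one.

Run:
```python
from h import *
r.reach([.4,-.1,.3],best((.4,-.1),.3,0))
im,d=top();o,f,a=cassette(im,(.4706,-.383));c=(o[0]+f[0])/2;print(o,f,c,a)
assert np.hypot(*(o[0]-f[0]))<.008 and .058<o[1]<.068
pick(c,a+np.pi/2,.041,.045)
te=-.97;ex=np.array([np.cos(te),np.sin(te)]);ey=np.array([-ex[1],ex[0]])
place(S-.068*ex+.02*ey,te+np.pi/2,.071,.024)
r.reach([.4,-.25,.3],best((.4,-.25),.3,0))
im,d=top();save('a2',cv2.resize(im[85:230,205:430],None,fx=3.5,fy=3.5,interpolation=cv2.INTER_CUBIC))
for k,v in tray(im,d).items(): print(k,v)
print(chock(im,(.6408,-.274),.004))
```

```text
(array([ 0.471469  , -0.38466716], dtype=float32), np.float32(0.060124863), np.float32(0.05603884), np.float32(-0.32761994)) (array([ 0.44218007, -0.3430825 ], dtype=float32), np.float32(0.07310017), np.float32(0.015079862), np.float32(-0.17645608)) [ 0.45682454 -0.36387482] -0.32761994Traceback (most recent call last):
  File "<stdin>", line 4, in <module>
AssertionError
```

The arm's own dark parts spoiled the fin mask. The plate agrees with the earlier measurement to 1 mm, so I'll use that.

Run:
```python
from h import *
pick((.4711,-.3828),-.34+np.pi/2,.041,.045)
te=-.97;ex=np.array([np.cos(te),np.sin(te)]);ey=np.array([-ex[1],ex[0]])
place(S-.068*ex+.02*ey,te+np.pi/2,.071,.024)
r.reach([.35,-.35,.3],best((.35,-.35),.3,0))
im,d=top();save('a2',cv2.resize(im[85:230,205:430],None,fx=3.5,fy=3.5,interpolation=cv2.INTER_CUBIC))
for k,v in tray(im,d).items(): print(k,v)
print(chock(im,(.6408,-.274),.004))
```

```text
closed hit False t 17.0 grip 0.0060 60.2N F [-0.7 -1.7  5.4]
lifted t 18.2 grip -0.0002 0.0N F [-0.5 -0.7  0.1]
over t 20.0 grip 0.0003 0.0N F [-0.1  0.2 -0.1]
down hit False [0.6166 0.0796 0.068 ] t 21.6 grip 0.0003 0.0N F [-0.5  0.5  0.1]
rim (array([0.638486  , 0.01212493], dtype=float32), np.float32(0.22379655), np.float32(0.14567298), np.float32(-0.9709666))
lug (array([ 0.52425385, -0.06271374], dtype=float32), np.float32(0.048310265), np.float32(0.021269187), np.float32(0.5562029))
green [0.6658936  0.01021976]
white (array([0.6352994 , 0.02263585], dtype=float32), np.float32(0.023906825), np.float32(0.009134555), np.float32(-1.159372))
(array([ 0.6394564 , -0.27431387], dtype=float32), np.float32(0.05868998), np.float32(0.029068407), np.float32(0.10842846))
```

View pics/a2.png

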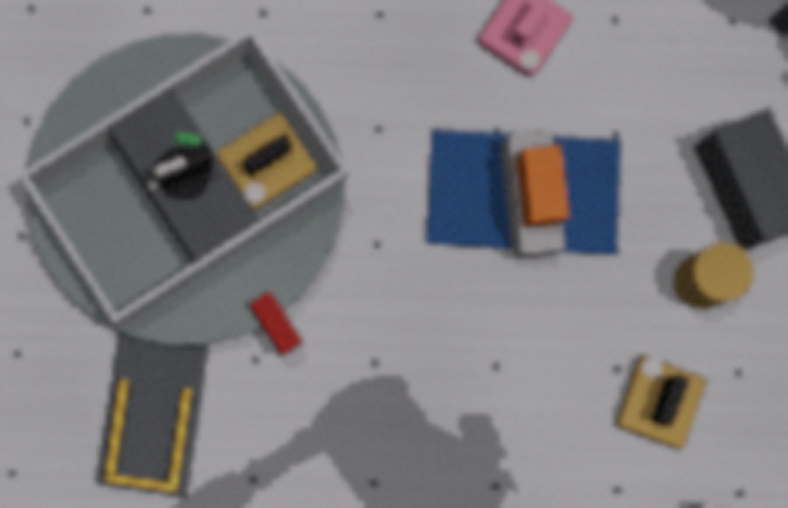

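The grip slackened during that lift. The cassette is upright on the table at crop (661,401), so I'll retry.

Run:
```python
from h import *
im,d=top();o,f,a=cassette(im,(.4711,-.3828));c=(o[0]+f[0])/2;print(o,f,c,a)
assert np.hypot(*(o[0]-f[0]))<.008 and .058<o[1]<.068
pick(c,a+np.pi/2,.041,.045)
assert r.read_state()['grip_width']>.003
te=-.97;ex=np.array([np.cos(te),np.sin(te)]);ey=np.array([-ex[1],ex[0]])
place(S-.068*ex+.02*ey,te+np.pi/2,.071,.024)
r.reach([.35,-.35,.3],best((.35,-.35),.3,0))
im,d=top();save('a3',cv2.resize(im[85:230,205:430],None,fx=3.5,fy=3.5,interpolation=cv2.INTER_CUBIC))
for k,v in tray(im,d).items(): print(k,v)
print(chock(im,(.6408,-.274),.004))
hsv=cv2.cvtColor(im,cv2.COLOR_RGB2HSV);P=cloud('top',d)
m=(P[...,2]>.02)&near(proj([.64,-.274,.034]),35);print('foot',rect(m,.034))
```

```text
(array([ 0.47194088, -0.3802171 ], dtype=float32), np.float32(0.061915547), np.float32(0.057817794), np.float32(-0.3224477)) (array([ 0.47133908, -0.37719285], dtype=float32), np.float32(0.04222073), np.float32(0.019953758), np.float32(-0.32447535)) [ 0.47164    -0.37870497] -0.3224477
closed hit False t 29.0 grip 0.0066 60.2N F [-1.  -0.7  5.3]
lifted t 30.2 grip -0.0002 0.0N F [ 0.6 -0.2 -0.1]Traceback (most recent call last):
  File "<stdin>", line 5, in <module>
AssertionError
```

Run:
```python
from h import *
command_gripper(.045)
im,d=top();o,f,a=cassette(im,(.4716,-.379));print(o,f,a)
c=(o[0]+f[0])/2;ph=(o[3]+f[3])/2+np.pi/2
r.reach([*c,.17],best(c,.17,ph));r.move_straight([*c,.041],speed=.12,max_force=15)
for w in (.03,.02,.016,.014,.012,.010,.008): command_gripper(w,30);print(w,st())
command_gripper(0,100);r.hold(.3);print(st())
im,d=optics.get_image('wrist');save('w1',im)
for z in(.045,.05,.055,.06,.07): r.move_straight([*c,z],speed=.05);print(z,st())
```

```text
(array([ 0.47174215, -0.3699108 ], dtype=float32), np.float32(0.062258482), np.float32(0.059066426), np.float32(-0.30057734)) (array([ 0.5083108 , -0.41827503], dtype=float32), np.float32(0.051519997), np.float32(0.046512116), np.float32(1.4413189)) 1.2702191
0.03 t 33.1 grip 0.0302 2.0N F [0.1 1.3 3.9]
0.02 t 33.4 grip 0.0199 9.2N F [-6.9 11.5 19.5]
0.016 t 33.6 grip 0.0159 5.3N F [-2.6  5.6 11.4]
0.014 t 33.9 grip 0.0139 6.5N F [-2.6  8.3 12.6]
0.012 t 34.1 grip 0.0122 7.3N F [-3.3  8.8 15.1]
0.01 t 34.3 grip 0.0104 8.1N F [-2.8 10.1 16.7]
0.008 t 34.5 grip 0.0079 8.9N F [-3.2 12.3 18.2]
t 35.1 grip 0.0001 0.0N F [ 0.4 -0.9 -0.3]
0.045 t 35.4 grip -0.0003 0.0N F [-0.2 -0.2 -0.4]
0.05 t 35.6 grip 0.0002 0.0N F [0.  0.2 0.1]
0.055 t 35.9 grip 0.0000 0.0N F [-0.1  0.1  0.3]
0.06 t 36.1 grip -0.0000 0.0N F [-0.1 -0.1 -0.3]
0.07 t 36.5 grip 0.0001 0.0N F [-0.5 -0.1 -0.5]
```

View pics/w1.png

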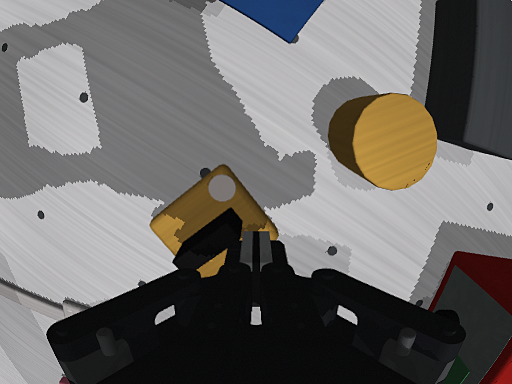

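The picture shows the fingers shut beside the fin: the cassette is still upright, at wrist pixel (215,225), but shifted. My guard should have stopped that attempt. The upward force while closing suggests the tips reach further ahead than I assumed, so I'll measure the tip reach on bare table.

Run:
```python
from h import *
r.move_straight([.46,-.36,.17])
r.reach([.42,-.15,.1],best((.42,-.15),.1,0))
for w in(.012,.045):
    command_gripper(w,30)
    r.move_straight([.42,-.15,.05],speed=.15)
    h=r.move_straight([.42,-.15,.015],speed=.03,max_force=4);print(w,h,r.read_state()['eef_pos'],st())
    r.move_straight([.42,-.15,.08],speed=.15)
r.reach([.35,-.05,.35],best((.35,-.05),.35,0))
im,d=top();o,f,a=cassette(im,(.471,-.375));print(o,f,a)
save('a4',cv2.resize(im[150:250,330:450],None,fx=6,fy=6,interpolation=cv2.INTER_CUBIC))
```

```text
0.012 False [ 0.42012336 -0.15007297  0.01516985] t 40.3 grip 0.0117 0.0N F [ 0.1 -0.   1.1]
0.045 False [ 0.42011516 -0.15005835  0.01515445] t 43.0 grip 0.0450 0.0N F [-0.  -0.2  1. ]
(array([ 0.4934556 , -0.34913158], dtype=float32), np.float32(0.06267629), np.float32(0.057132293), np.float32(-0.3600984)) (array([ 0.49313533, -0.3464731 ], dtype=float32), np.float32(0.04235847), np.float32(0.019157788), np.float32(-0.3230479)) -0.3600984
```

View pics/a4.png

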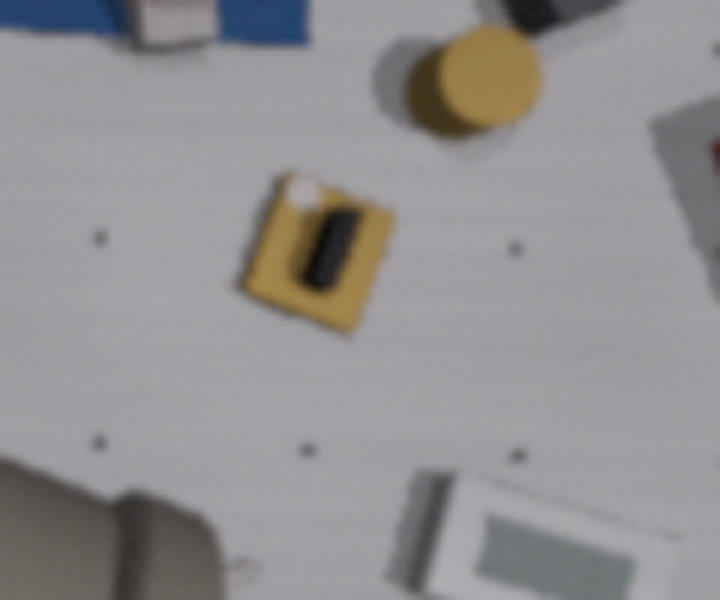

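The cassette is upright and clear, at (325,250) in the crop. The probe touched nothing even at TCP z=15 mm, so the tips are shorter than assumed. I'll probe deeper.

Run:
```python
from h import *
r.reach([.42,-.15,.1],best((.42,-.15),.1,0))
for w in(.0,.012,.030,.045,.085):
    command_gripper(w,30)
    r.move_straight([.42,-.15,.03],speed=.15);print('free',st())
    h=r.move_straight([.42,-.15,-.012],speed=.02,max_force=4);print(w,h,r.read_state()['eef_pos'].round(4),st())
    r.move_straight([.42,-.15,.05],speed=.15)
```

```text
free t 47.0 grip 0.0002 0.0N F [0.5 0.2 0.7]
0.0 True [ 0.42   -0.15    0.0022] t 48.3 grip 0.0000 3.7N F [-0.3 -0.   7.3]
free t 49.3 grip 0.0120 0.0N F [-0.1  0.1  0.4]
0.012 True [ 0.42   -0.15    0.0024] t 50.7 grip 0.0119 3.6N F [-0.9  0.5  7.7]
free t 51.7 grip 0.0299 0.0N F [0.7 0.8 0.8]
0.03 True [ 0.42   -0.15    0.0017] t 53.1 grip 0.0299 3.6N F [-1.2  1.5  7.9]
free t 54.1 grip 0.0447 0.0N F [-0.1 -0.5  0.3]
0.045 True [ 0.42 -0.15 -0.  ] t 55.5 grip 0.0448 3.6N F [-1.9  0.7  6.4]
free t 56.8 grip 0.0847 0.0N F [-0.1  0.6  0.9]
0.085 True [ 0.42   -0.15   -0.0107] t 58.6 grip 0.0850 2.5N F [-0.9 -0.1  4.5]
```

True tip reach is about 2.5 mm past the TCP, not 25, so I was pinching only the top of the fin. I'll correct all heights by 22.5 mm and retry.

Run:
```python
from h import *
pick((.4933,-.3478),-.34+np.pi/2,.0205,.045)
assert r.read_state()['grip_width']>.003
te=-.97;ex=np.array([np.cos(te),np.sin(te)]);ey=np.array([-ex[1],ex[0]])
place(S-.068*ex+.02*ey,te+np.pi/2,.0505,.024)
r.reach([.35,-.35,.3],best((.35,-.35),.3,0))
im,d=top();save('a5',cv2.resize(im[85:230,205:430],None,fx=3.5,fy=3.5,interpolation=cv2.INTER_CUBIC))
for k,v in tray(im,d).items(): print(k,v)
print(chock(im,(.6408,-.274),.004))
P=cloud('top',d)
m=(P[...,2]>.02)&near(proj([.64,-.274,.034]),32);print('foot',rect(m,.034))
```

```text
closed hit False t 63.2 grip 0.0106 61.3N F [-0.2 -0.6  5.4]
lifted t 64.5 grip 0.0107 60.2N F [ 0.8  0.2 -1.3]
over t 66.2 grip 0.0107 60.2N F [-0.3 -0.2 -2. ]
down hit True [0.617  0.0797 0.0514] t 67.7 grip 0.0106 61.1N F [0.2 0.9 3.7]
rim (array([0.63839066, 0.012201  ], dtype=float32), np.float32(0.22377604), np.float32(0.14586474), np.float32(-0.97750765))
lug (array([ 0.5245657 , -0.06224664], dtype=float32), np.float32(0.049334172), np.float32(0.020800058), np.float32(0.5581997))
green [0.66595422 0.00986143]
white (array([0.6352994 , 0.02263585], dtype=float32), np.float32(0.023906825), np.float32(0.009134555), np.float32(-1.159372))
(array([ 0.6394426, -0.2741714], dtype=float32), np.float32(0.058560316), np.float32(0.028846623), np.float32(0.11895565))
foot (array([ 0.63960737, -0.27615803], dtype=float32), np.float32(0.104503706), np.float32(0.048385), np.float32(0.11159668))
```

View pics/a5.png

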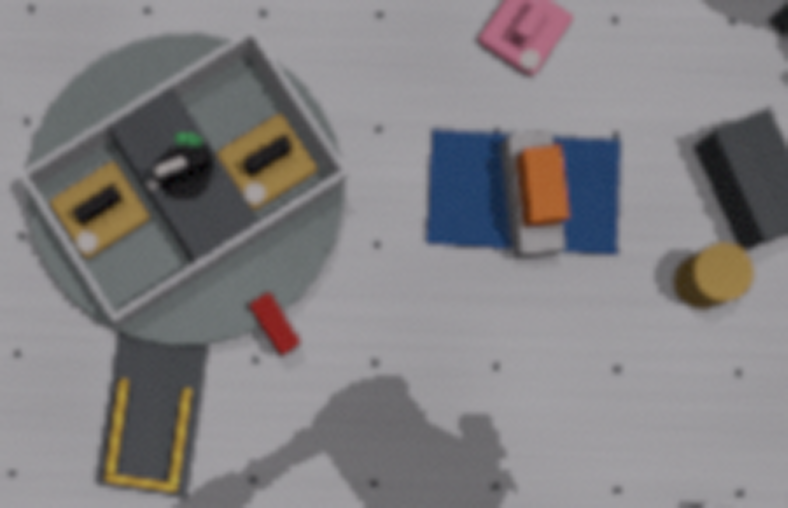

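Both cassettes lie flat in the bays, at crop (100,210) and (268,160). The chock is at crop (545,185), turned about 0.11 rad. Now I'll seat it.

Run:
```python
from h import *
pick((.6395,-.2745),.11+np.pi/2,.039,.055,force=80,up=.16)
assert r.read_state()['grip_width']>.02
seat=S-.188*np.array([np.cos(CH),np.sin(CH)]);print(seat)
place(seat,CH+np.pi/2,.047,.050,up=.16)
r.reach([.35,-.35,.3],best((.35,-.35),.3,0))
im,d=top();save('a6',cv2.resize(im[85:230,205:430],None,fx=3.5,fy=3.5,interpolation=cv2.INTER_CUBIC))
for k,v in tray(im,d).items(): print(k,v)
print(chock(im,seat,.012))
```

```text
closed hit False t 74.8 grip 0.0288 80.2N F [0.1 0.  6.2]
lifted t 76.0 grip 0.0288 79.1N F [-0.9  0.4 -3.1]
[0.45180734 0.03433255]
over t 78.1 grip 0.0287 79.2N F [-0.6 -0.6 -3.2]
down hit True [0.452  0.0344 0.0481] t 79.6 grip 0.0291 80.4N F [0.  0.5 5.8]
rim (array([0.63842404, 0.01220531], dtype=float32), np.float32(0.2237459), np.float32(0.14580463), np.float32(-0.97750777))
lug (array([ 0.5245657 , -0.06224664], dtype=float32), np.float32(0.049334172), np.float32(0.020800058), np.float32(0.5581997))
green [0.66580189 0.01009658]
white (array([0.6352994 , 0.02263585], dtype=float32), np.float32(0.023906825), np.float32(0.009134555), np.float32(-1.159372))
(array([0.45090857, 0.03524136], dtype=float32), np.float32(0.058638602), np.float32(0.030098252), np.float32(-0.113118485))
```

View pics/a6.png

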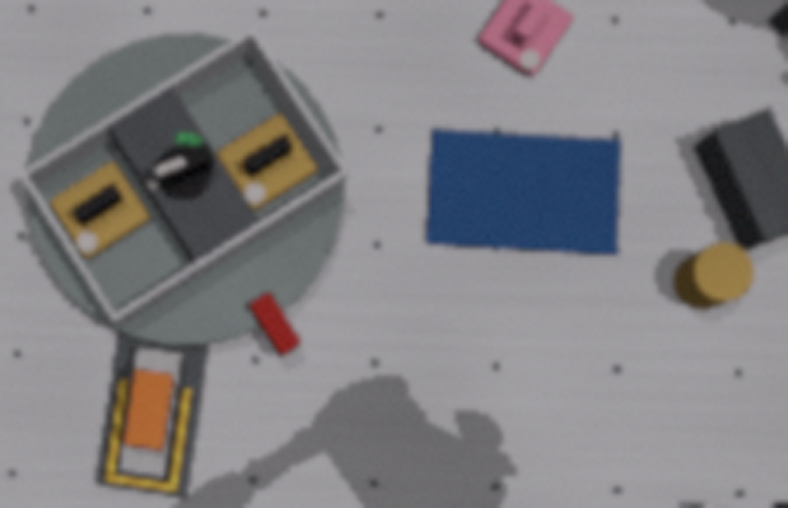

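The chock is seated at crop (148,410) and the lug is clear at (275,325). Next, the nut: the bar axis is about -1.16 rad and the pointer is at crop (150,185).

Run:
```python
from h import *
phi=-1.16+np.pi/2
c=[]
for k in(-2,-1,0,1,2):
    q=r.solve_ik([*S,.17],down(phi+k*np.pi));q2=r.solve_ik([*S,.17],down(phi+k*np.pi-.1))
    if q is not None and q2 is not None:
        sg=np.sign(q2[5]-q[5]);c.append((3.05-sg*q[5],sg,k));print(k,q[5],sg)
c.sort();room,sg,k=c[-1];print('room',room)
command_gripper(.036)
r.reach([*S,.17],down(phi+k*np.pi));q=np.array(r.read_state()['joint_positions']);print(q)
r.move_straight([*S,.0825],speed=.1,max_force=12)
command_gripper(0,100);r.hold(.2);print(st())
q=np.array(r.solve_ik([*S,.0825],down(phi+k*np.pi)))
q=np.array(r.read_state()['joint_positions']);tot=0
np.save('nut.npy',np.r_[sg,q])
while tot<2.35 and sg*q[5]<3.0:
    q[5]+=sg*.1;tot+=.1;r.movej(q);s=r.read_state()
    print(round(tot,2),round(s['torque'][2],2),np.round(s['contact_force'],0),round(s['grip_width'],4),end=' | ')
    if abs(s['torque'][2])>1.0:print('torque');break
print(st(),q[5])
```

```text
-2 -0.5116121986415925 1.0
-1 2.6299804549482007 1.0
0 -0.5116121986415925 1.0
1 2.6299804549482007 1.0
2 -0.511612198641592 1.0
room 3.5616121986415923
[-1.02662517e-01  6.00191544e-01  1.27662419e+00 -3.93261863e-04
  1.26400672e+00 -5.11784118e-01]
t 86.2 grip 0.0125 98.0N F [-0.3  1.2  5.3]
0.1 0.06 [ 0. -0.  3.] 0.0124 | 0.2 0.01 [-1.  0.  2.] 0.0126 | 0.3 0.02 [-1.  0.  2.] 0.0123 | 0.4 -0.02 [-2.  0.  2.] 0.0124 | 0.5 0.01 [-3.  0.  3.] 0.0123 | 0.6 0.04 [-3.  1.  4.] 0.0124 | 0.7 -0.04 [-4.  0.  4.] 0.0123 | 0.8 0.01 [-5. -0.  6.] 0.0124 | 0.9 0.03 [-5.  1.  6.] 0.0125 | 1.0 -0.05 [-4.  0.  5.] 0.0126 | 1.1 0.0 [-6.  0.  5.] 0.0124 | 1.2 -0.05 [-5.  1.  5.] 0.0124 | 1.3 0.01 [-4.  2.  6.] 0.0122 | 1.4 -0.01 [-5.  0.  6.] 0.0124 | 1.5 0.02 [-6.  1.  5.] 0.0125 | 1.6 0.01 [-5.  1.  5.] 0.0122 | 1.7 -0.03 [-5.  2.  5.] 0.0125 | 1.8 0.07 [-5.  2.  5.] 0.0123 | 1.9 -0.01 [-5.  1.  6.] 0.0119 | 2.0 -0.06 [-5.  1.  5.] 0.0127 | 2.1 -0.01 [-5.  1.  6.] 0.012 | 2.2 0.0 [-5.  1.  5.] 0.0119 | 2.3 -0.04 [-5.  1.  5.] 0.0124 | 2.4 -0.05 [-5.  1.  6.] 0.0124 | t 92.2 grip 0.0124 99.0N F [-4.7  1.2  5.7] 1.8883952646694575
```

Run:
```python
from h import *
im,d=top();save('a7',cv2.resize(im[85:230,205:430],None,fx=3.5,fy=3.5,interpolation=cv2.INTER_CUBIC))
for k,v in tray(im,d).items(): print(k,v)
print(chock(im,(.4518,.0343),.012))
```

```text
rim (array([ 0.6126914 , -0.07429098], dtype=float32), np.float32(0.08728828), np.float32(0.049309295), np.float32(0.016164744))
lug (array([0.71333325, 0.19384971], dtype=float32), np.float32(0.04109312), np.float32(0.023488484), np.float32(1.1240854))
green None
white (array([ 0.61958104, -0.00775969], dtype=float32), np.float32(0.026712256), np.float32(0.024527986), np.float32(-1.547539))Traceback (most recent call last):
  File "<stdin>", line 4, in <module>
  File "h.py", line 37, in chock
    return rect(m,z0+.06)
  File "h.py", line 19, in rect
    i=1+np.argmax(s[1:,4]);v,u=np.nonzero(l==i)
        ~~~~~~~~~^^^^^^^^^
    return _wrapfunc(a, 'argmax', axis=axis, out=out, **kwds)
    return bound(*args, **kwds)
ValueError: attempt to get argmax of an empty sequence
```

View pics/a7.png

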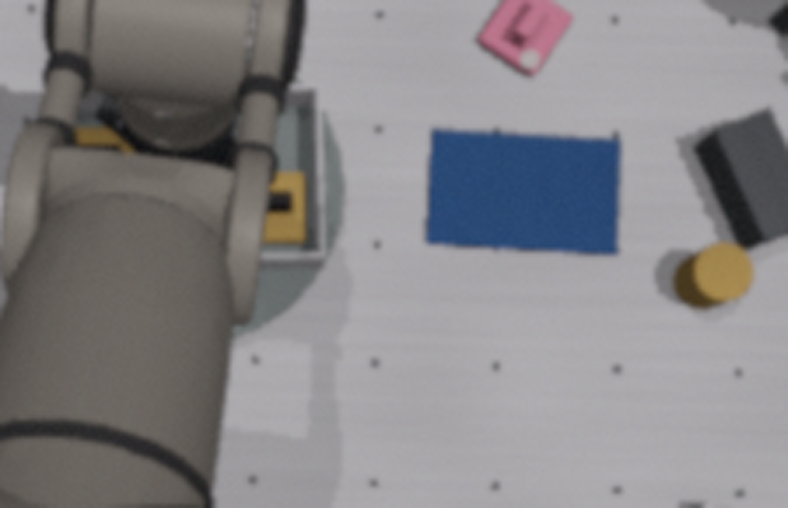

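The tray has turned about 0.55 rad and stopped with its side nearly square in the picture (edge at crop x≈318), so the lug is against the chock. The nut is at about 2.05 rad. I'll turn 0.2 more, release and check.

Run:
```python
from h import *
q=np.array(r.read_state()['joint_positions'])
for _ in range(2): q[5]+=.1;r.movej(q)
r.hold(.2);print(st());command_gripper(.036);r.hold(.2)
r.move_straight([*S,.19],speed=.15)
r.reach([.35,-.35,.3],best((.35,-.35),.3,0))
im,d=top();save('a8',cv2.resize(im[85:230,205:350],None,fx=4,fy=4,interpolation=cv2.INTER_CUBIC))
for k,v in tray(im,d).items(): print(k,v)
print(chock(im,(.4518,.0343),.012))
```

```text
t 93.0 grip 0.0125 98.8N F [-3.  2.  4.]
rim (array([0.63816243, 0.01206599], dtype=float32), np.float32(0.22150858), np.float32(0.1451562), np.float32(-1.5310116))
lug (array([0.50029886, 0.00709475], dtype=float32), np.float32(0.048072826), np.float32(0.019646132), np.float32(0.02800287))
green [ 0.65705218 -0.0073384 ]
white (array([0.64871085, 0.00675709], dtype=float32), np.float32(0.023350993), np.float32(0.00899635), np.float32(-0.55156064))
(array([0.44966963, 0.03799564], dtype=float32), np.float32(0.05727848), np.float32(0.02989245), np.float32(0.025826361))
```

View pics/a8.png

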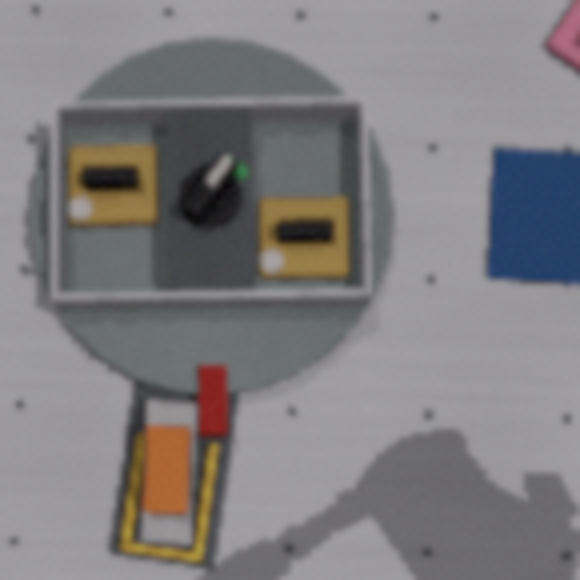

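The chock turned slightly but holds the lug at crop (212,400). The pointer at (222,165) is at the edge of the green mark at (242,172), which gives 2.1 to 2.2 rad. I'll add about 0.12 rad for margin.

Run:
```python
from h import *
phi=-1.16+np.pi/2-2.6
c=[]
for k in(0,1):
    q=r.solve_ik([*S,.17],down(phi+k*np.pi));c.append((q[5],k))
c.sort();k=c[0][1];print(c)
r.reach([*S,.17],down(phi+k*np.pi));r.move_straight([*S,.0825],speed=.1,max_force=12)
command_gripper(0,100);r.hold(.2)
q=np.array(r.read_state()['joint_positions']);q[5]+=.06;r.movej(q);q[5]+=.06;r.movej(q);r.hold(.2);print(st())
command_gripper(.036);r.hold(.2);r.move_straight([*S,.19],speed=.15)
r.reach([.35,-.35,.3],best((.35,-.35),.3,0))
im,d=top();save('a9',cv2.resize(im[85:230,205:350],None,fx=4,fy=4,interpolation=cv2.INTER_CUBIC))
for k,v in tray(im,d).items(): print(k,v)
print(chock(im,(.4518,.0343),.012),st())
```

```text
[(np.float64(-1.0532048522313855), 1), (np.float64(2.088387801358407), 0)]
t 101.0 grip 0.0127 98.5N F [-0.   0.8  2.1]
rim (array([0.6391556 , 0.01258952], dtype=float32), np.float32(0.2223019), np.float32(0.14400212), np.float32(-1.5466416))
lug (array([0.50029886, 0.00709475], dtype=float32), np.float32(0.048072826), np.float32(0.019646132), np.float32(0.02800287))
green [ 0.65698876 -0.00840619]
white (array([0.64864177, 0.00570348], dtype=float32), np.float32(0.021083971), np.float32(0.0076840585), np.float32(-0.7494422))
(array([0.44966996, 0.03798337], dtype=float32), np.float32(0.057278514), np.float32(0.029884202), np.float32(0.025826901)) t 104.2 grip 0.0362 0.0N F [-0.4  0.1  0.1]
```

View pics/a9.png

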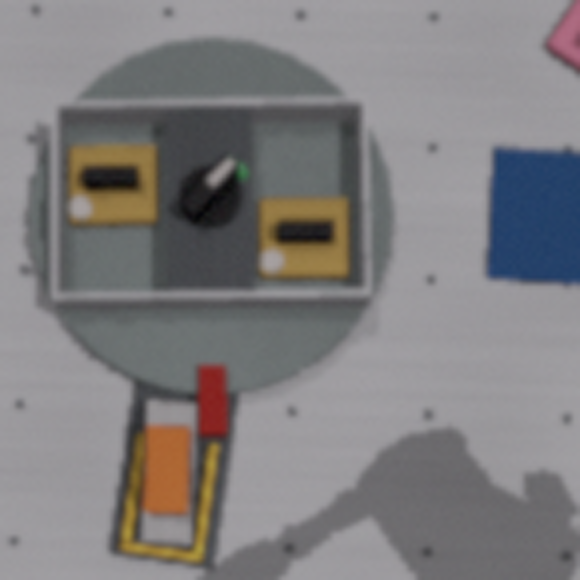

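The pointer, at crop (222,170), now points into the green (242,172); nut ≈ 2.34 rad. Now the chock goes back to the mat.

Run:
```python
from h import *
pick((.4499,.0378),.02+np.pi/2,.047,.050,force=80,up=.16)
assert r.read_state()['grip_width']>.02
place((.6465,-.2715),1.536+np.pi/2,.039,.050,up=.16)
r.reach([.4,.15,.3],best((.4,.15),.3,0))
im,d=top();save('a10',cv2.resize(im[85:235,90:440],None,fx=2.2,fy=2.2,interpolation=cv2.INTER_CUBIC))
print(chock(im,(.6465,-.2715),.004),st())
```

```text
closed hit False t 108.1 grip 0.0288 78.4N F [-1.  -4.   6.2]
lifted t 109.2 grip 0.0288 79.0N F [ 0.1  0.1 -2.9]
over t 110.9 grip 0.0289 79.1N F [-0.5  0.7 -3.3]
down hit True [ 0.6465 -0.2715  0.04  ] t 112.5 grip 0.0287 80.0N F [-0.9  0.1  5.3]
(array([ 0.6461195 , -0.26983488], dtype=float32), np.float32(0.058174357), np.float32(0.029505199), np.float32(1.5085043)) t 115.8 grip 0.0505 0.0N F [-0.  -0.3 -0.6]
```

View pics/a10.png

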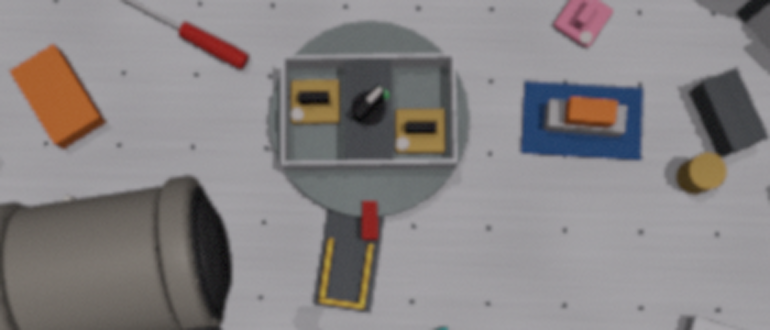

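The chock lies fully on the mat at crop (590,115), and the tray, nut and cassettes are unchanged. Now the keys, in the order blue, yellow, green.

Run:
```python
from h import *
command_gripper(0,40)
for n,xy in [('blue',(.4658,.3855)),('yellow',(.402,.2666)),('green',(.4337,.3258))]:
    r.reach([*xy,.11],best(xy,.11,1.07))
    r.move_straight([*xy,.065],speed=.1)
    h1=r.move_straight([*xy,.045],speed=.02,max_force=3);z1=r.read_state()['eef_pos'][2]
    h=r.move_straight([*xy,.043],speed=.015,max_force=9);z2=r.read_state()['eef_pos'][2];r.hold(.3)
    print(n,h1,round(z1,4),h,round(z2,4),r.read_state()['eef_pos'].round(4),st())
    r.move_straight([*xy,.11],speed=.1);r.hold(.2)
```

```text
blue True 0.0535 True 0.0521 [0.466  0.3857 0.0522] t 119.4 grip -0.0000 3.1N F [-1.7 -1.3  5.9]
yellow True 0.0538 True 0.0521 [0.4022 0.2667 0.0521] t 122.9 grip -0.0001 4.1N F [-1.  -0.8  8.3]
green True 0.0535 True 0.0521 [0.4339 0.326  0.0521] t 126.1 grip 0.0000 3.6N F [-0.7 -0.2  6.5]
```

Every press stopped at TCP z≈0.052, so the travel is ambiguous. I'll check with a light probe on blue that stays well under the 4 mm threshold.

Run:
```python
from h import *
xy=(.4658,.3855);r.reach([*xy,.11],best(xy,.11,1.07))
def F():
    v=[]
    for _ in range(8): r.hold(.03);v.append(r.read_state()['contact_force'][2])
    return np.mean(v)
r.move_straight([*xy,.063],speed=.1);b=F();z0=None
for z in np.arange(.062,.050,-.0007):
    r.move_straight([*xy,z],speed=.02);f=F()-b;print(round(r.read_state()['eef_pos'][2],4),round(f,2),end=' | ')
    if z0 is None and f>.8:z0=z
    if f>2.5 or (z0 and z<z0-.002):break
r.move_straight([*xy,.11],speed=.1);print(st())
```

```text
0.062 -0.15 | 0.0613 0.14 | 0.0606 -0.55 | 0.0599 0.07 | 0.0592 -0.16 | 0.0585 -0.26 | 0.0579 1.54 | 0.0572 1.81 | 0.0564 1.81 | 0.0558 2.56 | t 134.1 grip -0.0002 0.0N F [0.  0.2 0. ]
```

Contact begins at TCP z≈0.058, with about 5 N at 0.052. So all three keys had their full 6 mm stroke, and this 2 mm probe did not count. One last check and then hand in.

Run:
```python
from h import *
im,d=top()
for k,v in tray(im,d).items(): print(k,v)
t=tray(im,d)
print(chock(im,(.6465,-.2715),.004),st())
if np.hypot(*(t['lug'][0]-np.array([.5003,.0071])))<.03 and np.hypot(*(chock(im,(.6465,-.2715),.004)[0]-np.array([.646,-.27])))<.012: print(r.finish_job())
```

```text
rim (array([0.6381694, 0.011999 ], dtype=float32), np.float32(0.22148839), np.float32(0.14501993), np.float32(-1.5321267))
lug (array([0.5002988 , 0.00709748], dtype=float32), np.float32(0.048072826), np.float32(0.019640677), np.float32(0.028002888))
green [ 0.65735991 -0.00808897]
white (array([0.64864177, 0.00570348], dtype=float32), np.float32(0.021083971), np.float32(0.0076840585), np.float32(-0.7494422))
(array([ 0.6462077, -0.2698561], dtype=float32), np.float32(0.058014695), np.float32(0.028458653), np.float32(1.5672631)) t 134.2 grip 0.0001 0.0N F [-0.4 -0.4 -0.3]
the job is handed in; nothing more can be done
None
```

I handed the job in at about 134 s: both brass cassettes I found are flat in the bays, the nut is in the green at about 2.3 rad, the chock is back on its mat (turned a quarter turn from how it started), and blue, yellow and green were pressed in that order. I also touched the blue key lightly afterwards (about 2 mm) to check its travel.

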